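# Unbolt the vial-tray loader and wind the tray home

## Robot

A 6-joint arm with a two-finger parallel gripper is mounted at the origin on the work surface. World frame = base frame: x ahead of the robot, y to its left, z up, the work surface at z = 0. Lengths are in m, angles in rad, forces in N, time in s.
With the tool pointing down it reaches from about 0.3 to 0.875 m from the base axis. Payload 6.4 kg.
Tool frame: the origin (TCP) lies at the very end of the fingers, on their centre line; the grasp point (between the pads) lies 19 mm behind it; z points along the fingers, y is the line along which they close (so a half turn about z gives the same grasp; the last joint's range is limited). The gripper opens to 85 mm and grips with 20 to 120 N. Pads are 22 mm wide; open, the fingers measure 114 mm over their backs; the gripper's body (76 mm by 85 mm) begins 54 mm behind the grasp point. The pads swing forward as they close: fully open they stand 13 mm farther back than shut.
Start: joints at [-1.514, 0.181, 1.607, -0, 1.354, -0.206], TCP at [0.149, -0.555, 0.231] pointing down, gripper open.
Joint ranges: [-2.99, 2.99], [-0.89, 2.07], [0.3, 2.58], [-1.14, 4.28], [0, 2.63], [-3.12, 3.12]. Speed limits (rad/s): [2.57, 2.57, 3.01, 3.14, 3.14, 3.14].

## Interface

Orientations are given as a unit quaternion [w, x, y, z].
In Python, from bench import ctrl, camera, calibration, order, outline_of gives the robot as it stands.
- The arm moves only by the tool move_arm, never from a script. Its argument "series" is a list that holds one entry, the list of rows, each a list of 5 numbers: the opening, from 0 (shut) to 1 (fully open), then the shift along the tool's x, y, z in mm, then the turn about the tool's z in rad. A call has exactly 10 rows; each row is the pose to reach, as a shift and turn from the pose commanded when the call began, along the tool's axes at that moment; what a row does not reach only later rows make up. A row lasts 1/12 s, in which the tool goes at most 41.7 mm and 7.16 degrees, less where a joint would pass 70% of its speed; a pose out of reach is approached as far as the arm can. A call with a gripper value outside its range is refused whole. The fingers move at their own pace and stop on an object; the grip force is fixed at half the most. Time passes only in rows, so rows that repeat a pose let the fingers close, or fill a call up. It gives the time, the measured TCP pose, the force, the opening and the grip force at its end, in the units of the state.
- ctrl.get_obs(): the state, without advancing time (a new reading comes with each control period).
- camera(name): name is "side" or "top" or "wrist"; returns (picture, depth): 480x640x3 uint8, blue, green, red; 480x640 float32, m along the optical axis (not along the pixel's ray), 0 where there is no reading.
- calibration(name): a dict with "intrinsics" (3x3 intrinsics, pixels), "rvec" (rotation vector, rad) and "tvec" (3), from world to camera coordinates, as OpenCV has them. Camera axes: x right, y down, z forward; pixel columns grow to the right and rows downward; lengths in m; the calibration is good to about 2 mm. A picture is of the moment at which its call begins: read the wrist's pose just before it. calibration takes no time and is no camera call; for the wrist camera it gives the pose at the moment of the call.
- order.hand_in(): hands the job in; it is judged then, once.
Trained networks look in the newest picture that a camera, given by its name, has taken for a name from the list of things; names that differ only in an ending like _2 or _b are one class to them, and where a whole thing is asked for, a point or a joint stands for the part that bears it (a point fixed in the world has none). Each returns a list of dicts, best first, with "conf" (0 to 1); they miss things now and then, are a little off and sometimes report something else, mostly with a low value. They report only what shows in the picture. A call takes as long as a camera call.
- outline_of(target, camera): "region" (480x640 bool, what is visible of it) and "bbox" ([centre column, centre row, width, height] in pixels, round what is visible of it).
The state is a dict: "time_s": time; "q": joint angles; "dq": joint speeds; "joint_efforts": joint torques, N m; "eef_pos": TCP position; "eef_rot": TCP orientation; "wrist_force": force on the tool from outside, world axes, zero at the start; "torque": the same for the moment, N m; "opening": opening from 0.0 (shut) to 1.0 (fully open); "grasp_force": force on a finger pad.
Only numpy, scipy, OpenCV 4.12 (cv2) and the standard library are available. Lean on these libraries where they do the work, as an engineer would, in place of code of your own. Each camera call takes 0.05 s, during which the arm holds its last target. There are 200 camera calls.

## Task

The vial-tray loader is locked by its barrel bolt: lift the bolt's red-knobbed handle out of its notch, slide the bolt away from the crank and drop the handle fully down into the brass keeper's notch. Then wind the crank anticlockwise by its red grip until the blue tray is fully home in its dock, and let go. Leave the bottles, jars, rack and screwdriver around it undisturbed.

Things in the scene. Friction and masses are not known exactly. Their poses are not given: they have to be found in the camera images.
- loader: tray loader, fixed: dark deck 340 x 400 mm, 30 mm high, with bolt (middle, left), crank (right), tray and dock (back). Origin on the bench surface; z up, x away from the robot and across the bolt, y along the bolt away from the crank. Deck spans x -100..240, y -220..180 mm. Below, coordinates are in this frame.
- bolt_axis (a point): fixed point on the bolt's axis (x 0, y 40, z 60 mm) where the handle meets the bolt when locked. Between the notches and past the open one the plates are closed: there the handle rests on their tops at about 0.7 rad, not seated.
- handle_shaft (a point): pinch point on the handle's shaft, 50 mm from the bolt's axis. The handle: steel shaft 12 mm thick, red ball of 21 mm centred 80 mm from the axis; when down it lies level towards -x at z 60, 30 mm above the deck. Pinched with the fingers closing along y, it turns between the pads as it is lifted along its arc.
- bolt (a joint): slide of bolt and handle along +y, m: about 0 locked, stop at 0.085; the keeper's notch is somewhere between 0.048 and 0.072. Friction 1 to 2 N, no spring. Below about 0.02 its tip stands between two brass lugs of the crank and blocks it.
- handle (a joint): angle of the handle about the bolt, rad: 0 down and level, in a notch; grows as the knob is lifted, stop at 1.45. Above about 0.75 it clears the plates. Left free it falls down by its own weight, no spring.
- crank_axis (a point): fixed point on the crank's upright axis, at the height of the grip's middle (loader x 0, y -130, z 132 mm)
- grip_mid (a point): middle of the crank's upright red grip, a spool 27 mm thick and 60 mm tall (its foot at z = 102, top at z = 162 mm) that spins freely on its pin 60 mm from the crank's axis; its orientation is meaningless
- crank (a joint): crank angle, rad, growing anticlockwise seen from above: near 0 (grip towards the loader's -y) at the start, tray home at its stop 7.6 (about 1.2 turns). Needs about 2 to 4 N at the grip and stays where it is left.
- tray (a joint): travel of the blue vial tray (100 x 120 x 30 mm, blue-capped vials) along +y of the loader into the dock, m; it is driven by the crank alone, 18 mm per radian: near 0 at the start, 0.137 fully home
- amber_bottle: amber solvent bottle with a blue cap, 70 mm wide, 170 mm tall; loose bystander, origin at the centre of its underside
- clear_bottle: clear solvent bottle with a blue cap, 70 mm wide, 160 mm tall; loose bystander, origin at the centre of its underside
- white_bottle: white bottle with a red cap, 60 mm wide, 140 mm tall; loose bystander, origin at the centre of its underside
- tip_rack: blue open rack, 120 x 85 x 50 mm; loose bystander, origin at the centre of its underside
- small_jar: small amber jar with a white cap, 40 mm wide, 50 mm tall, on the loader's deck behind the bolt; loose bystander, origin at the centre of its underside
- spare_vial: small clear jar with a blue cap, 32 mm wide, 55 mm tall, on the loader's deck behind the bolt; loose bystander, origin at the centre of its underside
- screwdriver: screwdriver, 170 mm long, lying on the bench in front of the loader; loose bystander, lies along its x
- lock_notch (a point): top centre of the locked notch (x -21, y 40, z 68 mm), 16 mm wide, between grey plates. The open notch, also 16 mm wide, is in the brass keeper, set differently on each unit: centre between y 88 and 112 mm, not measured; see it, or feel for it by trying the handle downwards as you slide. Plates stand at x -25..-17, tops at z 68 (brass 67).

How it is judged:
By the outcome, as a careful person would: the job done as asked, in the order asked, and still so for the second after the job is handed in, with the robot touching nothing.
It also fails if it takes over 72 s, if anything falls off the work surface, if the arm or the gripper's body presses on something with over 40 N, if the wrist force passes 120 N, or if a joint passes its speed limit or range.

## Working session

There is one attempt and no reset: what is moved stays moved. The work goes in short steps, Python scripts to look and compute and a tool call to move; the robot and the scene stay as the last step left them, time stands still between calls to the robot, and variables do not carry over. Pictures are saved under pics/ and viewed, at most 10 in all, crops included, and the job is handed in when it is done.

Besides the shell and the picture viewer there is one more tool, called after ">>>" as a command line: name --argument value ..., lists and objects as JSON in quotes. move_arm: Moves the arm, as the interface text tells. Its arguments: {"type":"object","properties":{"series":{"type":"array","items":{"type":"array","items":{"type":"array","items":{"type":"number"}}}}},"required":["series"]}

```bash
mkdir -p pics; ls; cat > h.py <<'E'
import numpy as np, cv2
from bench import ctrl, camera, calibration, order, outline_of
def cal(n):
    c=calibration(n); R=cv2.Rodrigues(np.array(c["rvec"],float))[0]; return np.array(c["intrinsics"],float),R,np.array(c["tvec"],float).ravel()
def cloud(n,depth):
    K,R,t=cal(n); v,u=np.mgrid[:480,:640]
    p=np.stack([(u-K[0,2])/K[0,0]*depth,(v-K[1,2])/K[1,1]*depth,depth],-1)
    P=(p-t)@R; P[depth==0]=np.nan; return P
E
python3 - <<'E'
from h import *
o=ctrl.get_obs(); print(o)
for n in ["top","side"]:
    im,d=camera(n); cv2.imwrite(f"pics/{n}0.png",im); np.save(n+"0.npy",d)
    P=cloud(n,d); K,R,t=cal(n); print(n,"cam at",-R.T@t)
    for th in ["loader","handle_shaft","grip_mid","tray","small_jar","spare_vial","screwdriver","amber_bottle","clear_bottle","white_bottle","tip_rack"]:
        r=outline_of(th,n)
        for q in r[:1]:
            m=q["region"]; print(th,round(q["conf"],2),np.round(q["bbox"]),np.round(np.nanmedian(P[m],0),3),np.round(np.nanpercentile(P[m],[3,97],axis=0),3).tolist())
E
```

```text
pics
{'time_s': 0.0, 'q': array([-1.51430175e+00,  1.81526985e-01,  1.60804652e+00,  1.05342209e-05,
        1.35379610e+00, -2.06287514e-01]), 'dq': array([ 0.0002017 ,  0.00086656, -0.00035212,  0.00113337, -0.00070243,
        0.00289667]), 'joint_efforts': array([ 4.13415901e-04, -4.44865537e+01, -3.51336658e+01, -2.30826645e-04,
        9.11877549e-03, -1.82320906e-05]), 'eef_pos': array([ 0.14936093, -0.55467321,  0.23037345]), 'eef_rot': array([-8.85599555e-04,  9.91380366e-01,  1.31012142e-01,  7.16096141e-05]), 'wrist_force': array([ 0.2315888 , -0.75574788,  0.62024505]), 'torque': array([-0.0168699 , -0.01767788, -0.05631648]), 'grasp_force': 0.0, 'opening': 1.0006755059976224}
top cam at [ 0.33863251 -0.00763618  1.28574419]
loader 0.73 [301. 220. 179. 180.] [0.635 0.032 0.032] [[0.46, -0.163, 0.026], [0.816, 0.22, 0.128]]
handle_shaft 0.49 [268. 260.  21.  38.] [0.541 0.118 0.067] [[0.502, 0.101, 0.061], [0.591, 0.135, 0.073]]
grip_mid 0.6 [502. 230.  43.  32.] [ 0.613 -0.462  0.112] [[0.589, -0.492, 0.017], [0.649, -0.442, 0.171]]
tray 0.73 [320. 188.  55.  50.] [ 0.733
[... 1209 characters left out ...]
.16  0.067] [[0.672, 0.139, 0.037], [0.704, 0.171, 0.082]]
spare_vial 0.8 [281. 273.   8.  26.] [0.654 0.068 0.066] [[0.644, 0.051, 0.037], [0.67, 0.076, 0.087]]
screwdriver 0.9 [341. 337.  60.  40.] [0.432 0.094 0.02 ] [[0.413, 0.041, 0.002], [0.465, 0.189, 0.027]]
amber_bottle 0.96 [398. 180.  23.  51.] [ 0.61  -0.458  0.085] [[0.586, -0.487, 0.008], [0.642, -0.444, 0.169]]
clear_bottle 0.7 [157. 387.  49.  76.] [0.612 0.477 0.095] [[0.596, 0.443, 0.009], [0.643, 0.5, 0.16]]
white_bottle 0.63 [371. 232.  16.  27.] [ 0.52  -0.112  0.133] [[0.509, -0.332, -0.001], [0.643, -0.104, 0.163]]
tip_rack 0.82 [427. 207.  49.  37.] [ 0.512 -0.438  0.036] [[0.451, -0.513, 0.001], [0.57, -0.415, 0.05]]
```

```bash
python3 - <<'E'
from h import *
a=cv2.imread("pics/top0.png")[120:330,190:420]; b=cv2.imread("pics/side0.png")[190:380,170:420]
a=cv2.resize(a,(657,600),interpolation=cv2.INTER_CUBIC); cv2.imwrite("pics/a.png",a)
b=cv2.resize(b,(789,600),interpolation=cv2.INTER_CUBIC); cv2.imwrite("pics/b.png",b)
for n in ["top","side"]:
    d=np.load(n+"0.npy");P=cloud(n,d)
    m=(abs(P[...,2]-.03)<.005)&(abs(P[...,0]-.63)<.26)&(abs(P[...,1]-.03)<.26)
    m=cv2.morphologyEx(m.astype(np.uint8),cv2.MORPH_OPEN,np.ones((3,3)))
    k,l,s,_=cv2.connectedComponentsWithStats(m); i=1+s[1:,4].argmax()
    q=P[l==i]; r=cv2.minAreaRect((q[:,:2]).astype(np.float32)); print(n,r,np.median(q[:,2]))
    h=cv2.convexHull(q[:,:2].astype(np.float32))[:,0]; print(cv2.boxPoints(r).round(4).tolist())
E
```

```text
top ((0.5952468514442444, 0.040505409240722656), (0.39973732829093933, 0.2560010254383087), 72.91348266601562) 0.030356827408208664
[[0.4142000079154968, -0.11289999634027481], [0.6589000225067139, -0.1881999969482422], [0.7763000130653381, 0.193900004029274], [0.5315999984741211, 0.26919999718666077]]
side ((0.5382824540138245, 0.05359712243080139), (0.40264537930488586, 0.14861544966697693), 73.78811645507812) 0.02963464597350331
[[0.4106999933719635, -0.11900000274181366], [0.5533999800682068, -0.16050000488758087], [0.6657999753952026, 0.22619999945163727], [0.5231000185012817, 0.2676999866962433]]
```

View pics/a.png

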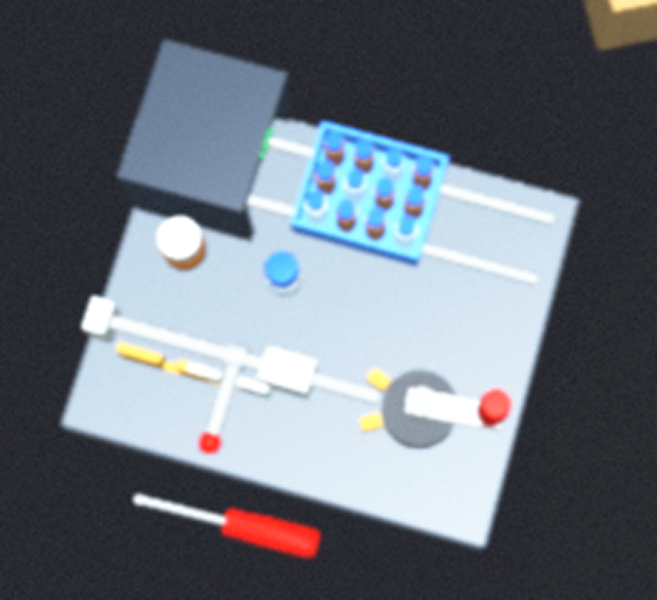

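View pics/b.png

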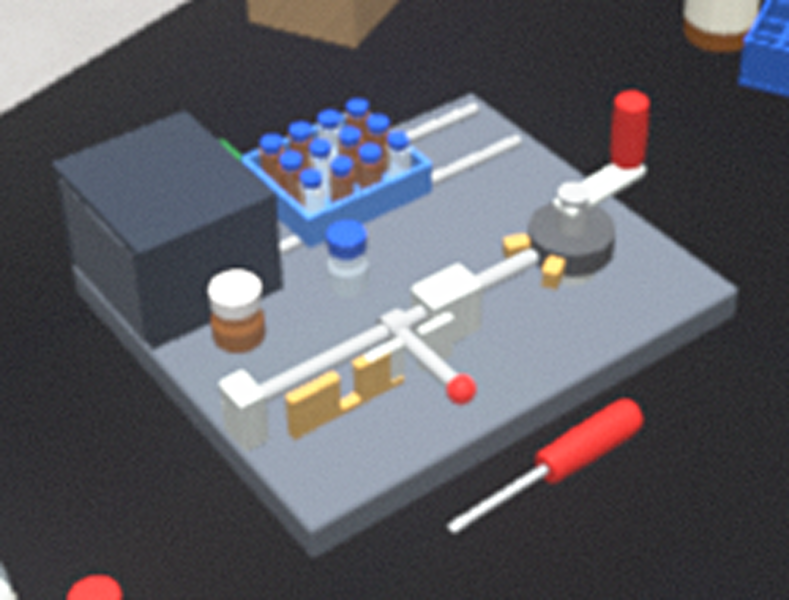

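```bash
python3 - <<'E'
from h import *
th=np.deg2rad(-17.1); ex=np.array([np.cos(th),np.sin(th)]); ey=np.array([-ex[1],ex[0]]); O=np.array([.5744,.0679])
for n in ["top","side"]:
    im=cv2.imread(f"pics/{n}0.png"); P=cloud(n,np.load(n+"0.npy"))
    L=np.stack([(P[...,:2]-O)@ex,(P[...,:2]-O)@ey,P[...,2]],-1)*1000
    b,g,r=[im[...,i].astype(int) for i in range(3)]
    near=(abs(L[...,0]+80)<40)&(abs(L[...,1]-40)<40)&(L[...,2]>45)
    m=(r>120)&(g<80)&(b<80); 
    K,R,t=cal(n)
    for nm,mm in [("knob",near&m),("grip",m&(L[...,2]>100)&(abs(L[...,0])<60)&(L[...,1]<-150))]:
        q=L[mm]; print(n,nm,len(q),q.mean(0).round(1),q.min(0).round(1),q.max(0).round(1))
    m=(r>130)&(b<0.55*r)&(g>0.5*r)&(abs(L[...,0]+21)<15)&(L[...,1]>30)&(L[...,1]<170)
    q=L[m]; 
    if n=="side":
        for i in q[np.argsort(q[:,1])]: print(i.round(0).astype(int).tolist(),end=" ")
    else: print(np.sort(q[q[:,2]>58][:,1]).round(0).astype(int))
# project model points
    for y in [40]:
        pass
E
```

```text
top knob 23 [-81.1  37.2  69.3] [-87.   31.3  66.3] [-75.2  43.1  73.6]
top grip 21 [  -5.3 -189.2  153.4] [  -7.3 -198.6  132.1] [  -2.2 -180.8  166. ]
[ 79  81  82  85  87 103 103 104 105 107 108 109 111 112 112 114 114 116
 117 119 119 121 122 123 124 125 127 128 130 130 131 133 133 134 135 138
 138]
side knob 29 [-86.   40.1  63.5] [-90.9  31.7  56. ] [-77.3  47.   69. ]
side grip 209 [  -1.  -187.8  137.5] [ -10.6 -205.2  106.2] [  15.8 -178.6  163.9]
[-24, 48, 33] [-26, 53, 34] [-28, 57, 38] [-23, 58, 60] [-23, 58, 54] [-27, 59, 38] [-24, 59, 49] [-24, 59, 43] [-24, 59, 36] [-24, 60, 40] [-25, 60, 59] [-25, 60, 34] [-25, 60, 47] [-26, 60, 54] [-24, 61, 56] [-23, 62, 43] [-24, 62, 41] [-25, 62, 64] [-25, 63, 55] [-25, 63, 61] [-25, 63, 39] [-25, 63, 36] [-26, 63, 52] [-28, 64, 51] [-24, 64, 61] [-23, 65, 36] [-24, 65, 39] [-26, 66, 54] [-26, 66, 48] [-25, 66, 35] [-27, 66, 58] [-26, 66, 45] [-26, 66, 52] [-28, 67, 62] [-24, 67, 47] [-24, 67, 37] [-24, 68, 51] [-25, 68, 61] [-24, 68, 35] [-25, 68, 64] [-25, 68, 55] [-26, 68, 58] [-26, 69, 46] [-26, 69, 44] [-25, 70, 56] [-25, 71,
[... 3212 characters left out ...]
, 131, 45] [-26, 132, 66] [-24, 132, 43] [-26, 132, 63] [-26, 132, 51] [-26, 132, 58] [-25, 133, 38] [-24, 133, 65] [-25, 133, 35] [-27, 133, 55] [-23, 133, 52] [-24, 133, 59] [-24, 134, 57] [-24, 134, 47] [-28, 134, 45] [-26, 134, 65] [-22, 135, 59] [-25, 135, 46] [-22, 135, 56] [-26, 135, 53] [-25, 135, 43] [-25, 135, 40] [-25, 136, 33] [-26, 136, 38] [-25, 136, 65] [-24, 136, 49] [-23, 137, 42] [-26, 137, 69] [-25, 137, 53] [-25, 137, 56] [-23, 138, 64] [-23, 138, 67] [-22, 138, 45] [-21, 138, 35] [-26, 138, 42] [-22, 138, 39] [-23, 138, 56] [-24, 139, 60] [-27, 139, 50] [-26, 139, 37] [-24, 139, 53] [-24, 139, 51] [-24, 139, 44] [-22, 139, 68] [-28, 140, 42] [-23, 140, 65] [-27, 140, 66]
```

```bash
cat >> h.py <<'E'
from scipy.spatial.transform import Rotation as Ro
th=np.deg2rad(-17.1); ex=np.array([np.cos(th),np.sin(th)]); ey=np.array([-ex[1],ex[0]]); O=np.array([.5744,.0679])
def w2l(p): d=np.array(p[:2])-O; return np.array([d@ex,d@ey,p[2]])*1000
def l2w(l): l=np.array(l)/1000; return np.r_[O+l[0]*ex+l[1]*ey,l[2]]
def tool():
    o=ctrl.get_obs(); q=o["eef_rot"]; return o,Ro.from_quat([q[1],q[2],q[3],q[0]]).as_matrix()
def go(*ls):   # loader TCP targets -> tool shifts from measured pose, and turn so tool y lies along loader y
    o,R=tool(); y=R[:,1]; a=np.arctan2(y[1],y[0]); b=np.arctan2(ey[1],ey[0])
    tn=-((b-a+np.pi/2)%np.pi-np.pi/2)
    print("t",o["time_s"],"tcp L",w2l(o["eef_pos"]).round(1),"F",o["wrist_force"].round(1),"open",round(o["opening"],3),"gf",o["grasp_force"],"q",o["q"].round(2),"turn",round(tn,3))
    for l in ls: print(l,((l2w(l)-o["eef_pos"])@R*1000).round(1))
E
python3 -c "
from h import *
go((-50,39,180),(-50,39,41))"
```

```text
t 1.2 tcp L [-223.  -720.6  231.3] F [0.1 0.8 0.9] open 0.999 gf 0.0 q [-1.51  0.18  1.61  0.    1.35 -0.21] turn 0.561
(-50, 39, 180) [ 550.7 -551.    51.3]
(-50, 39, 41) [ 550.7 -551.   190.3]
```

>>> move_arm --series '[[[1, 30, -28, 0, 0.1], [1, 58, -56, 0, 0.2], [1, 86, -84, 0, 0.3], [1, 114, -112, 0, 0.4], [1, 142, -140, 0, 0.5], [1, 170, -168, 0, 0.561], [1, 198, -196, 0, 0.561], [1, 226, -224, 0, 0.561], [1, 254, -252, 0, 0.561], [1, 282, -280, 0, 0.561]]]'

```text
time_s: 2.03
eef_pos: [0.3495, -0.2099, 0.2317]
eef_rot: [0.0, 0.989, -0.149, 0.0]
wrist_force: [0.6, 0.3, 0.8]
opening: 0.998
grasp_force: 0.0
```

```bash
python3 -c "
from h import *
go((-50,39,180),(-50,39,41))"
```

```text
t 2.0333 tcp L [-133.2 -331.7  231.7] F [0.6 0.3 0.8] open 0.998 gf 0.0 q [-0.83 -0.22  2.    0.    1.36  1.04] turn -0.0
(-50, 39, 180) [  83.1 -370.7   51.6]
(-50, 39, 41) [  82.9 -370.8  190.6]
```

>>> move_arm --series '[[[1, 8, -40, 0, 0], [1, 16, -80, 0, 0], [1, 24, -120, 0, 0], [1, 32, -160, 0, 0], [1, 40, -200, 0, 0], [1, 50, -240, 0, 0], [1, 58, -280, 10, 0], [0.8, 66, -318, 20, 0], [0.6, 76, -352, 35, 0], [0.5, 83, -370.7, 60, 0]]]'

```text
time_s: 2.87
eef_pos: [0.5402, 0.1219, 0.1731]
eef_rot: [-0.001, 0.989, -0.147, 0.003]
wrist_force: [-0.1, 0.0, 0.9]
opening: 0.6
grasp_force: 0.0
```

```bash
python3 - <<'E'
from h import *
go((-50,39,90),(-50,39,41))
im,d=camera("wrist"); cv2.imwrite("pics/w1.png",im)
E
```

```text
t 2.8667 tcp L [-48.5  41.6 173.1] F [-0.1  0.   0.9] open 0.6 gf 0.0 q [0.01 0.19 1.72 0.   1.23 1.87] turn 0.003
(-50, 39, 90) [-1.9  2.8 83.1]
(-50, 39, 41) [ -2.2   2.9 132.1]
```

View pics/w1.png

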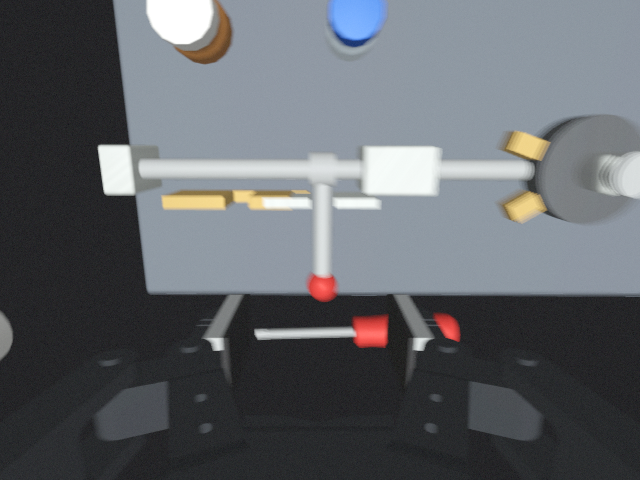

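```bash
python3 - <<'E'
from h import *
im,d=camera("wrist"); K,R,t=cal("wrist"); C=-R.T@t
def pl(u,v,z):
    r=R.T@np.linalg.inv(K)@[u,v,1]; s=(z-C[2])/r[2]; return w2l(C+s*r).round(1)
# row profile along plate tops
for v in (198,201,204,207):
    g=im[v,150:390].astype(int); print(v,[(150+i) for i in range(1,len(g)) if abs(g[i]-g[i-1]).sum()>60])
for u,v in [(163,201),(227,201),(250,201),(308,203),(312,203),(335,203),(380,203),(322,240),(323,287)]: print(u,v,pl(u,v,.067 if v<230 else .066))
go()
E
```

```text
198 [223, 224, 225, 233, 234, 235, 313, 314, 335, 338, 339, 384, 385]
201 [223, 224, 225, 313, 314, 338, 339, 384, 385]
204 [224, 225, 313, 314, 315, 338, 339, 384, 385]
207 [250, 340, 385]
163 201 [-22.3 136.2  67. ]
227 201 [-22.2  96.5  67. ]
250 201 [-22.2  82.2  67. ]
308 203 [-23.3  46.2  67. ]
312 203 [-23.3  43.7  67. ]
335 203 [-23.2  29.4  67. ]
380 203 [-23.1   1.4  67. ]
322 240 [-47.3  37.3  66. ]
323 287 [-79.4  36.5  66. ]
t 2.9667 tcp L [-52.7  39.3 166.9] F [-0.5 -0.4 -1.1] open 0.499 gf 0.0 q [0.01 0.2  1.73 0.   1.23 1.87] turn 0.004
```

>>> move_arm --series '[[[0.5, 0, 0, 20, 0.003], [0.5, 0, 0, 50, 0.003], [0.5, 0, 1, 75, 0.003], [0.5, 0, 1, 90, 0.003], [0.5, 0, 1, 105, 0.003], [0.5, 0, 1, 115, 0.003], [0.5, 0, 1, 120, 0.003], [0.5, 0, 1, 120, 0.003], [0.5, 0, 1, 120, 0.003], [0.5, 0, 1, 120, 0.003]]]'

```text
time_s: 3.8
eef_pos: [0.5379, 0.1172, 0.0525]
eef_rot: [-0.0, 0.989, -0.15, 0.001]
wrist_force: [-0.2, 1.1, -0.4]
opening: 0.501
grasp_force: 0.0
```

```bash
python3 - <<'E'
from h import *
im,d=camera("side"); cv2.imwrite("pics/s2.png",cv2.resize(im[220:360,200:400],(800,560),interpolation=cv2.INTER_CUBIC))
go((-50,38,41))
E
```

```text
t 3.85 tcp L [-49.5  36.5  52.5] F [ 0.2 -0.8 -0.7] open 0.5 gf 0.0 q [-0.    0.36  1.79 -0.    0.99  1.87] turn -0.003
(-50, 38, 41) [-0.6 -1.5 11.5]
```

View pics/s2.png

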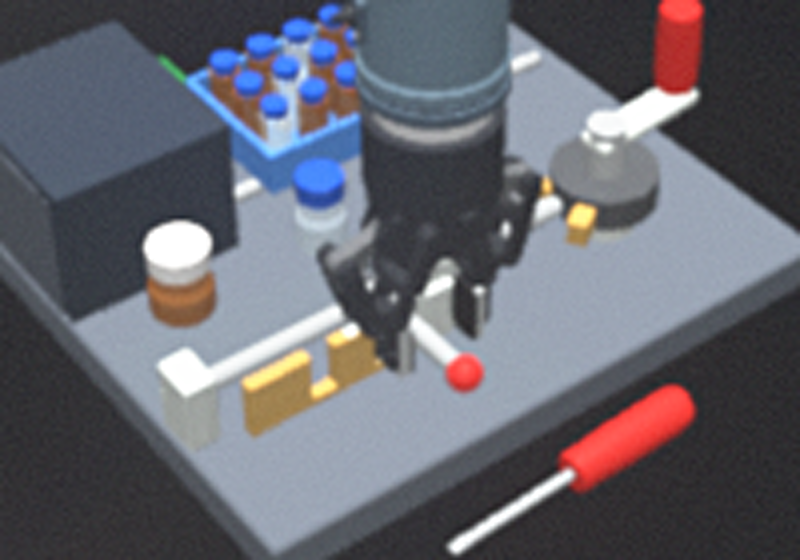

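>>> move_arm --series '[[[0.5, 0, -1.5, 6, 0], [0.5, 0, -1.5, 11.5, 0], [0.5, 0, -1.5, 11.5, 0], [0, 0, -1.5, 11.5, 0], [0, 0, -1.5, 11.5, 0], [0, 0, -1.5, 11.5, 0], [0, 0, -1.5, 11.5, 0], [0, 0, -1.5, 11.5, 0], [0, 0, -1.5, 11.5, 0], [0, 0, -1.5, 11.5, 0]]]'

```text
time_s: 4.68
eef_pos: [0.5374, 0.1188, 0.0399]
eef_rot: [-0.0, 0.989, -0.15, 0.0]
wrist_force: [-0.0, 0.2, 1.1]
opening: 0.112
grasp_force: 58.4
```

```bash
python3 - <<'E'
from h import *
go()
o,R=tool(); l0=w2l(o["eef_pos"])
for a in np.arange(.1,1.01,.1):
    l=[l0[0]+50*(1-np.cos(a)),l0[1],l0[2]+50*np.sin(a)]; print(round(a,2),((l2w(l)-o["eef_pos"])@R*1000).round(1))
E
```

```text
t 4.6833 tcp L [-50.3  37.8  39.9] F [-0.   0.2  1.1] open 0.112 gf 58.406163454055786 q [ 0.    0.38  1.79 -0.    0.97  1.87] turn -0.003
0.1 [ 0.3 -0.  -5. ]
0.2 [ 1.  -0.  -9.9]
0.3 [  2.2  -0.  -14.8]
0.4 [  3.9  -0.  -19.5]
0.5 [  6.1  -0.  -24. ]
0.6 [  8.7  -0.  -28.2]
0.7 [ 11.8  -0.  -32.2]
0.8 [ 15.2  -0.  -35.9]
0.9 [ 18.9  -0.1 -39.2]
1.0 [ 23.   -0.1 -42.1]
```

>>> move_arm --series '[[[0, 0.3, 0, -5, 0], [0, 1, 0, -9.9, 0], [0, 2.2, 0, -14.8, 0], [0, 3.9, 0, -19.5, 0], [0, 6.1, 0, -24, 0], [0, 8.7, 0, -28.2, 0], [0, 11.8, 0, -32.2, 0], [0, 15.2, 0, -35.9, 0], [0, 18.5, 0, -39, 0], [0, 18.5, 0, -39, 0]]]'

```text
time_s: 5.52
eef_pos: [0.5569, 0.1126, 0.0798]
eef_rot: [0.0, 0.989, -0.15, 0.001]
wrist_force: [5.9, -2.2, -11.6]
opening: 0.115
grasp_force: 58.4
```

```bash
python3 - <<'E'
from h import *
go((-31.8,93.3,79))
im,d=camera("side"); cv2.imwrite("pics/s3.png",cv2.resize(im[220:360,200:400],(800,560),interpolation=cv2.INTER_CUBIC))
E
```

```text
t 5.5167 tcp L [-29.9  37.6  79.8] F [  5.9  -2.2 -11.6] open 0.115 gf 58.42325985431671 q [-0.01  0.35  1.74 -0.    1.05  1.86] turn -0.003
(-31.8, 93.3, 79) [ -2.1 -55.7   0.8]
```

View pics/s3.png

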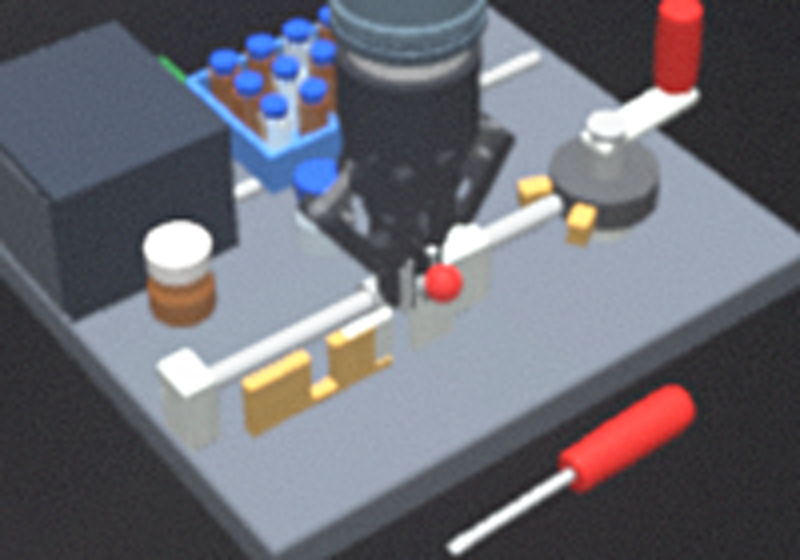

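>>> move_arm --series '[[[0, 0, -6, 0.5, 0], [0, 0, -12, 1, 0], [0, 0, -18, 1, 0], [0, 0, -24, 1, 0], [0, 0, -30, 1, 0], [0, 0, -36, 1, 0], [0, 0, -42, 1, 0], [0, 0, -48, 1, 0], [0, 0, -53, 1, 0], [0, 0, -56, 1, 0]]]'

```text
time_s: 6.4
eef_pos: [0.573, 0.1678, 0.0787]
eef_rot: [-0.0, 0.989, -0.15, 0.001]
wrist_force: [3.7, -3.3, -0.5]
opening: 0.114
grasp_force: 59.3
```

```bash
python3 - <<'E'
from h import *
im,d=camera("side"); cv2.imwrite("pics/s4.png",cv2.resize(im[240:360,200:360],(800,600),interpolation=cv2.INTER_CUBIC))
go((-50.3,93.3,39.9))
o,R=tool(); l0=w2l(o["eef_pos"]); c=np.array([-50.3+50,40.9])
r=np.array([l0[0]-c[0],l0[2]-c[1]]); print("r",np.hypot(*r),"ang",np.arctan2(r[1],-r[0]))
for a in np.arange(.8,-.01,-.1):
    l=[c[0]-50*np.cos(a),l0[1],c[1]+50*np.sin(a)]; print(round(a,2),((l2w(l)-o["eef_pos"])@R*1000).round(1))
E
```

```text
t 6.45 tcp L [-30.7  95.4  78.7] F [ 4.7 -1.  -1.8] open 0.107 gf 59.22822117805481 q [0.09 0.4  1.66 0.   1.07 1.96] turn -0.002
(-50.3, 93.3, 39.9) [-19.7   2.2  38.8]
r 48.50109875984597 ang 0.8939879977483735
0.8 [-4.5  0.   1.9]
0.7 [-7.9  0.   5.6]
0.6 [-10.9   0.    9.5]
0.5 [-13.5   0.   13.8]
0.4 [-15.7   0.1  18.3]
0.3 [-17.5   0.1  23. ]
0.2 [-18.7   0.1  27.8]
0.1 [-19.5   0.1  32.8]
0.0 [-19.7   0.1  37.8]
```

View pics/s4.png

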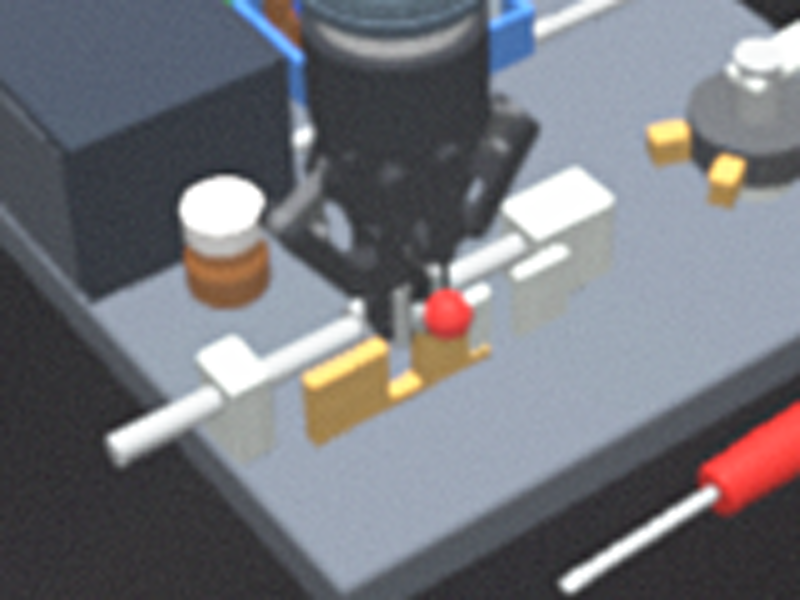

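>>> move_arm --series '[[[0, 0, 1.4, 0, 0], [0, -4, 1.4, 2, 0], [0, -6, 1.4, 3.8, 0], [0, -7.9, 1.4, 5.6, 0], [0, -9.5, 1.4, 7.5, 0], [0, -10.9, 1.4, 9.5, 0], [0, -12.2, 1.4, 11.6, 0], [0, -13.5, 1.4, 13.8, 0], [0, -13.5, 1.4, 13.8, 0], [0, -13.5, 1.4, 13.8, 0]]]'

```text
time_s: 7.28
eef_pos: [0.5548, 0.1713, 0.0634]
eef_rot: [-0.0, 0.989, -0.15, -0.004]
wrist_force: [-9.4, 3.0, 6.7]
opening: 0.114
grasp_force: 70.2
```

```bash
python3 - <<'E'
from h import *
go((-50.3,94,39.9))
o,R=tool(); l0=w2l(o["eef_pos"]); c=np.array([-50.3+50,40.9]); print(R.T@o["wrist_force"])
for a in np.arange(.5,-.01,-.1):
    l=[c[0]-50*np.cos(a),l0[1],c[1]+50*np.sin(a)]; print(round(a,2),((l2w(l)-o["eef_pos"])@R*1000).round(1))
E
```

```text
t 7.2833 tcp L [-49.2  93.1  63.4] F [-9.4  3.   6.7] open 0.114 gf 70.2212119102478 q [0.09 0.4  1.7  0.   1.05 1.96] turn -0.002
(-50.3, 94, 39.9) [-1.  -0.9 23.5]
[-9.94258777 -0.09611167 -6.64154283]
0.5 [ 5.  -0.  -1.5]
0.4 [ 2.8 -0.   3. ]
0.3 [ 1.1 -0.   7.7]
0.2 [-0.1 -0.  12.6]
0.1 [-0.8 -0.  17.5]
0.0 [-1.  -0.  22.5]
```

```bash
cat >> h.py <<'E'
def knob():
    for n in ["side","top"]:
        im,d=camera(n); P=cloud(n,d); L=np.stack([(P[...,:2]-O)@ex*1000,(P[...,:2]-O)@ey*1000,P[...,2]*1000],-1)
        b,g,r=[im[...,i].astype(int) for i in range(3)]
        m=(r>120)&(g<80)&(b<80)&(L[...,0]<-5)&(L[...,0]>-110)&(L[...,1]>15)&(L[...,1]<150)&(L[...,2]>45)
        print(n,m.sum(),L[m].mean(0).round(1) if m.any() else None)
E
python3 -c "
from h import *
knob(); go()"
```

```text
side 32 [-81.6  95.1  91.5]
top 1 [-82.4  80.1 201.7]
t 7.3833 tcp L [-49.1  93.1  63.4] F [-9.   4.6  7. ] open 0.115 gf 70.22728443145752 q [0.09 0.4  1.7  0.   1.05 1.96] turn -0.002
```

>>> move_arm --series '[[[0, -0.5, 0, 3, 0], [0, -1, 0, 6, 0], [0, -1.5, 0, 9, 0], [0, -2, 0, 12, 0], [0, -2.3, 0, 15, 0], [0, -2.6, 0, 18, 0], [0, -2.8, 0, 20.5, 0], [0, -3, 0, 22.5, 0], [0, -3, 0, 22.5, 0], [0, -3, 0, 22.5, 0]]]'

```text
time_s: 8.22
eef_pos: [0.5561, 0.1714, 0.0424]
eef_rot: [-0.001, 0.989, -0.15, 0.001]
wrist_force: [0.1, 0.2, 4.9]
opening: 0.11
grasp_force: 75.0
```

```bash
python3 -c "
from h import *
knob(); go()"
```

```text
side 32 [-86.4  95.   65.7]
top 0 None
t 8.3167 tcp L [-47.9  93.5  42.4] F [-0.2  1.   5.1] open 0.116 gf 74.959477186203 q [0.09 0.43 1.71 0.   1.   1.97] turn -0.003
```

>>> move_arm --series '[[[0, 0, 0, 1.5, 0], [0, 0, 0, 2.5, 0], [0, 0, 0, 2.5, 0], [0.4, 0, 0, 1, 0], [0.4, 0, 0, 1, 0], [0.4, 0, 0, 1, 0], [0.4, 0, 0, -10, 0], [0.4, 0, 0, -30, 0], [0.4, 0, 0, -60, 0], [0.4, 0, 0, -90, 0]]]'

```text
time_s: 9.15
eef_pos: [0.5544, 0.1703, 0.132]
eef_rot: [0.0, 0.989, -0.15, -0.001]
wrist_force: [0.9, 0.1, 1.0]
opening: 0.398
grasp_force: 0.0
```

```bash
python3 - <<'E'
from h import *
knob()
im,d=camera("side"); cv2.imwrite("pics/s5.png",cv2.resize(im[230:360,200:390],(800,547),interpolation=cv2.INTER_CUBIC))
P=cloud("side",d); r=outline_of("grip_mid","side")[0]; m=r["region"]; L=np.array([w2l(p) for p in P[m] if p[2]>.11 and p[2]<.175]); print(r["conf"],r["bbox"],np.median(L,0),L.min(0),L.max(0))
go((0,-190,200),(0,-190,113))
E
```

```text
side 29 [-86.6  94.8  63.1]
top 0 None
0.57 [369.0, 231.5, 15.3, 24.8] [  -2.08601196 -186.79206601  142.48434357] [ -10.1604997  -204.89548587  110.20052654] [  17.78479386 -178.69734867  164.58313173]
t 9.35 tcp L [-47.6  92.7 132.9] F [-0.1 -1.  -0.2] open 0.4 gf 0.0 q [0.09 0.3  1.67 0.   1.17 1.97] turn -0.003
(0, -190, 200) [ 48.6 282.5 -67.3]
(0, -190, 113) [ 48.4 282.5  19.7]
```

View pics/s5.png

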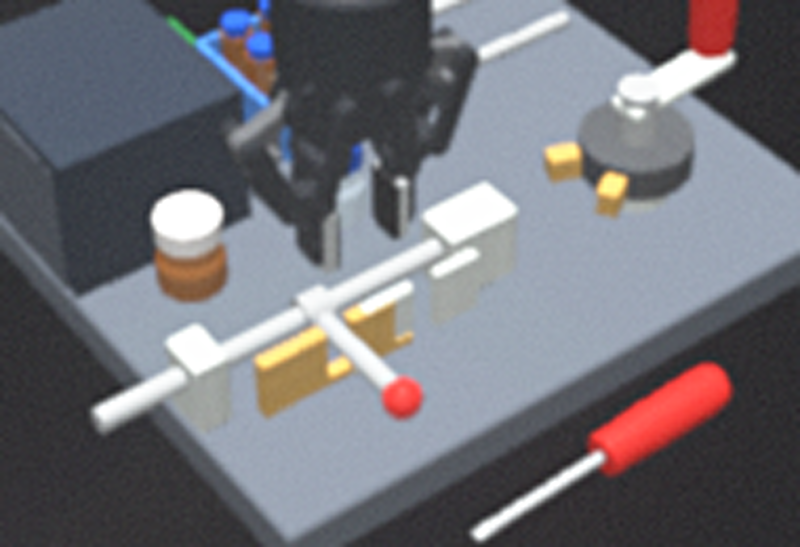

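```bash
python3 - <<'E'
from h import *
from scipy.optimize import least_squares
Q=[]
for n in ["side","top"]:
    im,d=camera(n); P=cloud(n,d); L=np.stack([(P[...,:2]-O)@ex*1000,(P[...,:2]-O)@ey*1000,P[...,2]*1000],-1)
    b,g,r=[im[...,i].astype(int) for i in range(3)]
    m=(r>100)&(g<80)&(b<80)&(abs(L[...,0])<30)&(abs(L[...,1]+190)<30)&(L[...,2]>108)&(L[...,2]<172)
    q=L[m]; K,R,t=cal(n); C=w2l(-R.T@t)
    tp=q[q[:,2]>158]; print(n,len(q),"top",len(tp),tp.mean(0),tp.min(0),tp.max(0))
    s=q[q[:,2]<156]
    if len(s)>30:
        v=(C-np.array([0,-190,132]))[:2]; v/=np.linalg.norm(v)
        f=least_squares(lambda c:np.hypot(*(s[:,:2]-c).T)-13.5,np.array([0,-190.])-3*v,loss="soft_l1"); print(n,"fit",f.x,np.abs(f.fun).mean())
E
```

```text
side 210 top 31 [   4.10497296 -192.55868933  160.79684241] [  -8.85030437 -206.83797957  158.28313595] [  15.85332483 -180.51372897  164.22466255]
side fit [   5.40384821 -194.76582125] 1.478316192590696
top 22 top 7 [  -4.32388925 -187.95734325  161.67838538] [  -5.87049401 -197.42309298  159.49418093] [  -2.54271038 -182.87387298  164.73607222]
```

>>> move_arm --series '[[[0.6, 0, 0, -30, 0], [0.6, 0, 20, -60, 0], [0.6, 5, 50, -72, 0], [0.6, 12, 90, -72, 0], [0.6, 20, 130, -72, 0], [0.6, 28, 170, -72, 0], [0.6, 36, 210, -72, 0], [0.6, 44, 250, -72, 0], [0.6, 50, 275, -72, 0], [0.6, 51, 284, -72, 0]]]'

```text
time_s: 10.28
eef_pos: [0.5187, -0.1195, 0.202]
eef_rot: [0.0, 0.988, -0.152, -0.001]
wrist_force: [-0.4, 0.0, 0.7]
opening: 0.603
grasp_force: 0.0
```

```bash
python3 - <<'E'
from h import *
im,d=camera("wrist"); cv2.imwrite("pics/w6.png",im); camera("wrist"); go((3,-192,118))
K,R,t=cal("wrist"); P=cloud("wrist",d); L=np.stack([(P[...,:2]-O)@ex*1000,(P[...,:2]-O)@ey*1000,P[...,2]*1000],-1)
b,g,r=[im[...,i].astype(int) for i in range(3)]
m=(r>100)&(g<80)&(b<80)&(abs(L[...,0])<40)&(abs(L[...,1]+190)<40)&(L[...,2]>155)&(L[...,2]<172); q=L[m]
print(len(q),q.mean(0),np.percentile(q,[2,98],axis=0))
E
```

```text
t 10.3833 tcp L [   1.4 -193.1  202.1] F [-0.8  0.1  0.1] open 0.597 gf 0.0 q [-0.45  0.12  1.74  0.    1.29  1.43] turn -0.006
(3, -192, 118) [ 1.8 -1.1 84.1]
177 [  16.71794096 -187.39653486  157.91118879] [[  11.23554672 -199.12113617  155.14696092]
 [  19.03049799 -178.5230656   160.63542387]]
```

View pics/w6.png

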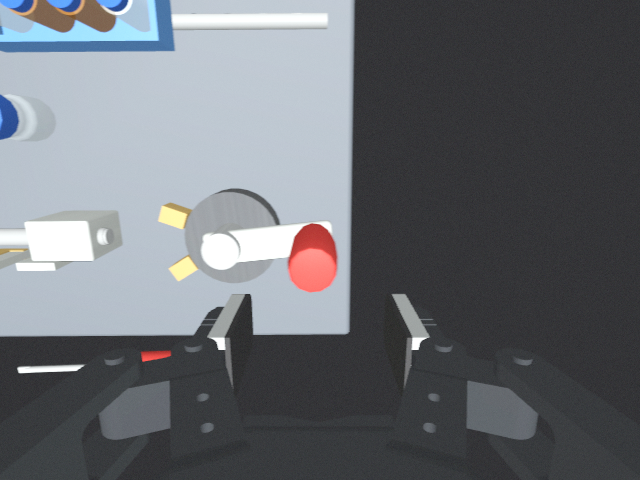

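>>> move_arm --series '[[[0.6, 2.6, -2.6, 10, 0], [0.6, 2.6, -2.6, 25, 0], [0.6, 2.6, -2.6, 40, 0], [0.6, 2.6, -2.6, 55, 0], [0.6, 2.6, -2.6, 70, 0], [0.6, 2.6, -2.6, 82, 0], [0.6, 2.6, -2.6, 84, 0], [0.3, 2.6, -2.6, 84, 0], [0.3, 2.6, -2.6, 84, 0], [0.3, 2.6, -2.6, 84, 0]]]'

```text
time_s: 11.22
eef_pos: [0.5235, -0.1165, 0.1203]
eef_rot: [0.002, 0.989, -0.15, 0.001]
wrist_force: [-2.0, -10.7, -4.7]
opening: 0.302
grasp_force: 24.0
```

>>> move_arm --series '[[[0, 0, 0, 0, 0], [0, 0, 0, 0, 0], [0, 0, 0, 0, 0], [0, 0, 0, 0, 0], [0, 0, 0, 0, 0], [0, 0, 0, 0, 0], [0, 0, 0, 0, 0], [0, 0, 0, 0, 0], [0, 0, 0, 0, 0], [0, 0, 0, 0, 0]]]'

```text
time_s: 12.05
eef_pos: [0.5235, -0.1166, 0.1204]
eef_rot: [0.002, 0.989, -0.15, 0.001]
wrist_force: [-2.5, -8.9, -3.9]
opening: 0.299
grasp_force: 59.1
```

```bash
python3 -c "
from h import *
go()"
```

```text
t 12.05 tcp L [   5.6 -191.3  120.4] F [-2.5 -8.9 -3.9] open 0.299 gf 59.05760626774281 q [-0.44  0.22  1.8  -0.    1.12  1.44] turn -0.003
```

```bash
cat >> h.py <<'E'
def arc(a0,st,n=10,r=60,corr=(0,0)):
    print([[0,round(r*(np.sin(a0+st*i)-np.sin(a0))+corr[0]*i/n,1),round(r*(np.cos(a0+st*i)-np.cos(a0))-corr[1]*i/n,1),0,0] for i in range(1,n+1)])
E
python3 -c "
from h import *
arc(.08,.12)"
```

```text
[[0, np.float64(7.1), np.float64(-1.0), 0, 0], [0, np.float64(14.1), np.float64(-2.9), 0, 0], [0, np.float64(20.8), np.float64(-5.5), 0, 0], [0, np.float64(27.1), np.float64(-9.0), 0, 0], [0, np.float64(32.9), np.float64(-13.2), 0, 0], [0, np.float64(38.2), np.float64(-18.0), 0, 0], [0, np.float64(42.9), np.float64(-23.5), 0, 0], [0, np.float64(46.9), np.float64(-29.4), 0, 0], [0, np.float64(50.2), np.float64(-35.8), 0, 0], [0, np.float64(52.7), np.float64(-42.6), 0, 0]]
```

>>> move_arm --series '[[[0, 7.1, -1, 0, 0], [0, 14.1, -2.9, 0, 0], [0, 20.8, -5.5, 0, 0], [0, 27.1, -9, 0, 0], [0, 32.9, -13.2, 0, 0], [0, 38.2, -18, 0, 0], [0, 42.9, -23.5, 0, 0], [0, 46.9, -29.4, 0, 0], [0, 50.2, -35.8, 0, 0], [0, 52.7, -42.6, 0, 0]]]'

```text
time_s: 12.88
eef_pos: [0.5868, -0.0885, 0.12]
eef_rot: [-0.0, 0.989, -0.15, 0.0]
wrist_force: [-2.2, -2.1, 1.3]
opening: 0.3
grasp_force: 59.8
```

```bash
python3 - <<'E'
from h import *
go(); o,R=tool(); l=w2l(o["eef_pos"]); print("F tool",(R.T@o["wrist_force"]).round(1),o["torque"]); print("ang",np.arctan2(l[0],-(l[1]+131.5)),"r",np.hypot(l[0],l[1]+131.5))
arc(1.28,.13)
E
```

```text
t 12.8833 tcp L [  57.8 -145.8  120. ] F [-2.2 -2.1  1.3] open 0.3 gf 59.805920692160726 q [-0.35  0.34  1.65  0.    1.15  1.52] turn -0.003
F tool [-1.5  2.7 -1.3] [ 0.03522408  0.42507018 -0.01243534]
ang 1.3279486689231152 r 59.530458440957425
[[0, np.float64(1.7), np.float64(-7.6), 0, 0], [0, np.float64(2.5), np.float64(-15.4), 0, 0], [0, np.float64(2.2), np.float64(-23.1), 0, 0], [0, np.float64(0.9), np.float64(-30.8), 0, 0], [0, np.float64(-1.3), np.float64(-38.3), 0, 0], [0, np.float64(-4.5), np.float64(-45.4), 0, 0], [0, np.float64(-8.6), np.float64(-52.0), 0, 0], [0, np.float64(-13.5), np.float64(-58.1), 0, 0], [0, np.float64(-19.2), np.float64(-63.4), 0, 0], [0, np.float64(-25.5), np.float64(-68.0), 0, 0]]
```

Excellent, low forces; continue.

>>> move_arm --series '[[[0, 1.7, -7.6, 0, 0], [0, 2.5, -15.4, 0, 0], [0, 2.2, -23.1, 0, 0], [0, 0.9, -30.8, 0, 0], [0, -1.3, -38.3, 0, 0], [0, -4.5, -45.4, 0, 0], [0, -8.6, -52, 0, 0], [0, -13.5, -58.1, 0, 0], [0, -19.2, -63.4, 0, 0], [0, -25.5, -68, 0, 0]]]'

```text
time_s: 13.72
eef_pos: [0.5802, -0.0177, 0.1196]
eef_rot: [0.002, 0.989, -0.15, -0.002]
wrist_force: [-10.2, -12.5, 6.4]
opening: 0.297
grasp_force: 60.4
```

```bash
cat >> h.py <<'E'
def st(a0,s):
    go(); o,R=tool(); l=w2l(o["eef_pos"]); print("F tool",(R.T@o["wrist_force"]).round(1)); print("ang",np.arctan2(l[0],-(l[1]+131.5)),"r",np.hypot(l[0],l[1]+131.5)); arc(a0,s)
E
python3 -c "
from h import *
np.set_printoptions(legacy='1.25')
st(2.58,.15)"
```

```text
t 13.7167 tcp L [ 30.7 -80.1 119.6] F [-10.2 -12.5   6.4] open 0.297 gf 60.40995903080329 q [-0.23  0.32  1.68 -0.    1.15  1.64] turn -0.002
F tool [-6.  14.9 -6.4]
ang 2.602874275041704 r 59.83083979290417
[[0, -7.9, -4.2, 0, 0], [0, -16.4, -7.2, 0, 0], [0, -25.3, -8.8, 0, 0], [0, -34.3, -9.2, 0, 0], [0, -43.2, -8.2, 0, 0], [0, -51.9, -5.8, 0, 0], [0, -60.1, -2.2, 0, 0], [0, -67.7, 2.6, 0, 0], [0, -74.5, 8.5, 0, 0], [0, -80.3, 15.3, 0, 0]]
```

>>> move_arm --series '[[[0, -7.9, -3.2, 0, 0], [0, -16.4, -5.7, 0, 0], [0, -25.3, -7.3, 0, 0], [0, -34.3, -7.7, 0, 0], [0, -43.2, -6.7, 0, 0], [0, -51.9, -4.3, 0, 0], [0, -60.1, -0.7, 0, 0], [0, -67.7, 4.1, 0, 0], [0, -74.5, 10, 0, 0], [0, -80.3, 16.8, 0, 0]]]'

```text
time_s: 14.55
eef_pos: [0.501, -0.0085, 0.12]
eef_rot: [-0.0, 0.989, -0.15, 0.001]
wrist_force: [4.6, -2.3, -2.6]
opening: 0.295
grasp_force: 59.7
```

```bash
python3 -c "
from h import *
np.set_printoptions(legacy='1.25')
st(4.08,.15)"
```

```text
t 14.55 tcp L [-47.7 -94.6 120. ] F [ 4.6 -2.3 -2.6] open 0.295 gf 59.699389608576894 q [-0.25  0.15  1.89  0.    1.1   1.62] turn -0.002
F tool [5.1 0.9 2.6]
ang -2.229563746443098 r 60.332854043960666
[[0, -4.8, 7.6, 0, 0], [0, -8.3, 15.9, 0, 0], [0, -10.6, 24.6, 0, 0], [0, -11.6, 33.5, 0, 0], [0, -11.2, 42.5, 0, 0], [0, -9.5, 51.3, 0, 0], [0, -6.4, 59.8, 0, 0], [0, -2.2, 67.7, 0, 0], [0, 3.2, 74.9, 0, 0], [0, 9.6, 81.2, 0, 0]]
```

>>> move_arm --series '[[[0, -4.8, 7.6, 0, 0], [0, -8.3, 15.9, 0, 0], [0, -10.6, 24.6, 0, 0], [0, -11.6, 33.5, 0, 0], [0, -11.2, 42.5, 0, 0], [0, -9.5, 51.3, 0, 0], [0, -6.4, 59.8, 0, 0], [0, -2.2, 67.7, 0, 0], [0, 3.2, 74.9, 0, 0], [0, 9.6, 81.2, 0, 0]]]'

```text
time_s: 15.38
eef_pos: [0.4841, -0.0901, 0.1199]
eef_rot: [0.0, 0.989, -0.15, -0.001]
wrist_force: [-3.1, 1.2, 6.8]
opening: 0.299
grasp_force: 60.7
```

```bash
python3 -c "
from h import *
np.set_printoptions(legacy='1.25')
st(5.58,.15)"
```

```text
t 15.3833 tcp L [ -39.8 -177.6  119.9] F [-3.1  1.2  6.8] open 0.299 gf 60.659616622142494 q [-0.43  0.13  1.91 -0.    1.1   1.45] turn -0.003
F tool [-3.4 -0.2 -6.7]
ang -0.7128246573336007 r 60.925856591606745
[[0, 7.3, 5.3, 0, 0], [0, 15.3, 9.4, 0, 0], [0, 23.8, 12.3, 0, 0], [0, 32.6, 13.9, 0, 0], [0, 41.6, 14.2, 0, 0], [0, 50.5, 13.1, 0, 0], [0, 59.2, 10.7, 0, 0], [0, 67.4, 7.0, 0, 0], [0, 75.0, 2.1, 0, 0], [0, 81.7, -3.8, 0, 0]]
```

>>> move_arm --series '[[[0, 7.3, 5.3, 0, 0], [0, 15.3, 9.4, 0, 0], [0, 23.8, 12.3, 0, 0], [0, 32.6, 13.9, 0, 0], [0, 41.6, 14, 0, 0], [0, 50.5, 12.8, 0, 0], [0, 59.2, 10.2, 0, 0], [0, 67.4, 6.5, 0, 0], [0, 75, 1.6, 0, 0], [0, 81.7, -4.3, 0, 0]]]'

```text
time_s: 16.22
eef_pos: [0.5643, -0.1106, 0.1199]
eef_rot: [0.0, 0.989, -0.15, -0.001]
wrist_force: [-2.8, -0.7, 6.8]
opening: 0.297
grasp_force: 60.4
```

```bash
python3 -c "
from h import *
np.set_printoptions(legacy='1.25')
st(7.08,.06)"
```

```text
t 16.2167 tcp L [  42.9 -173.5  119.9] F [-2.8 -0.7  6.8] open 0.297 gf 60.43937110109255 q [-0.4   0.3   1.7  -0.    1.14  1.47] turn -0.004
F tool [-2.4  1.5 -6.8]
ang 0.7951061433589066 r 60.01975992698291
[[0, 2.4, -2.6, 0, 0], [0, 4.7, -5.4, 0, 0], [0, 6.8, -8.4, 0, 0], [0, 8.7, -11.4, 0, 0], [0, 10.5, -14.6, 0, 0], [0, 12.0, -17.8, 0, 0], [0, 13.4, -21.1, 0, 0], [0, 14.5, -24.6, 0, 0], [0, 15.5, -28.0, 0, 0], [0, 16.2, -31.6, 0, 0]]
```

>>> move_arm --series '[[[0, 2.4, -2.6, 0, 0], [0, 4.7, -5.4, 0, 0], [0, 6.8, -8.4, 0, 0], [0, 8.7, -11.4, 0, 0], [0, 10.5, -14.6, 0, 0], [0, 12, -17.8, 0, 0], [0, 13.4, -21.1, 0, 0], [0, 14.5, -24.6, 0, 0], [0, 15.3, -27.3, 0, 0], [0, 15.6, -29, 0, 0]]]'

```text
time_s: 17.05
eef_pos: [0.5865, -0.089, 0.1198]
eef_rot: [0.002, 0.989, -0.15, -0.002]
wrist_force: [-8.3, -11.8, 7.9]
opening: 0.298
grasp_force: 60.7
```

```bash
python3 - <<'E'
from h import *
np.set_printoptions(legacy='1.25')
st(7.08,.06)
im,d=camera("top"); P=cloud("top",d)
r=outline_of("tray","top")
if r:
    m=r[0]["region"]; L=np.array([w2l(p) for p in P[m]]); print(r[0]["conf"],np.nanpercentile(L,[3,97],axis=0))
E
```

```text
t 17.05 tcp L [  57.7 -146.4  119.8] F [ -8.3 -11.8   7.9] open 0.298 gf 60.699923678766936 q [-0.35  0.34  1.65 -0.01  1.15  1.53] turn -0.002
F tool [-4.5 13.7 -7.8]
ang 1.3176630381778487 r 59.62070470418951
[[0, 2.4, -2.6, 0, 0], [0, 4.7, -5.4, 0, 0], [0, 6.8, -8.4, 0, 0], [0, 8.7, -11.4, 0, 0], [0, 10.5, -14.6, 0, 0], [0, 12.0, -17.8, 0, 0], [0, 13.4, -21.1, 0, 0], [0, 14.5, -24.6, 0, 0], [0, 15.5, -28.0, 0, 0], [0, 16.2, -31.6, 0, 0]]
0.72 [[ -90.06876363 -117.59649017   26.10064195]
 [ 231.61415977  172.01584685  127.96920365]]
```

>>> move_arm --series '[[[0, 0, -0.7, 0, 0], [0, 0, -1.5, 0, 0], [0, 0, -1.5, 0, 0], [0, 0, -1.5, 0, 0], [0, 0, -1.5, 0, 0], [0, 0, -1.5, 0, 0], [0, 0, -1.5, 0, 0], [0, 0, -1.5, 0, 0], [0, 0, -1.5, 0, 0], [0, 0, -1.5, 0, 0]]]'

```text
time_s: 17.98
eef_pos: [0.5865, -0.089, 0.1199]
eef_rot: [0.003, 0.989, -0.15, -0.002]
wrist_force: [-8.7, -12.5, 7.2]
opening: 0.301
grasp_force: 60.6
```

```bash
python3 -c "
from h import *
np.set_printoptions(legacy='1.25')
st(7.08,.06)"
```

```text
t 17.9833 tcp L [  57.7 -146.4  119.9] F [ -8.7 -12.5   7.2] open 0.301 gf 60.62648485880345 q [-0.35  0.34  1.65 -0.01  1.15  1.53] turn -0.004
F tool [-4.6 14.5 -7.1]
ang 1.3184988600903562 r 59.598224040759064
[[0, 2.4, -2.6, 0, 0], [0, 4.7, -5.4, 0, 0], [0, 6.8, -8.4, 0, 0], [0, 8.7, -11.4, 0, 0], [0, 10.5, -14.6, 0, 0], [0, 12.0, -17.8, 0, 0], [0, 13.4, -21.1, 0, 0], [0, 14.5, -24.6, 0, 0], [0, 15.5, -28.0, 0, 0], [0, 16.2, -31.6, 0, 0]]
```

>>> move_arm --series '[[[0, 0, 1.5, 0, 0], [0.6, 0, 1.5, 0, 0], [0.6, 0, 1.5, 0, 0], [0.6, 0, 1.5, 0, 0], [0.6, 0, 1.5, 0, 0], [0.6, 0, 1.5, -5, 0], [0.6, 0, 1.5, -20, 0], [0.6, 0, 1.5, -45, 0], [0.6, 0, 1.5, -75, 0], [0.6, 0, 1.5, -110, 0]]]'

```text
time_s: 18.82
eef_pos: [0.5871, -0.0857, 0.2293]
eef_rot: [-0.0, 0.989, -0.15, -0.002]
wrist_force: [0.2, -0.7, 0.2]
opening: 0.599
grasp_force: 0.0
```

>>> move_arm --series '[[[0.6, -20, 10, 0, 0], [0.6, -50, 20, 0, 0], [0.6, -80, 40, 0, 0], [0.6, -110, 60, 0, 0], [0.6, -130, 90, 0, 0], [0.6, -140, 130, 0, 0], [0.6, -140, 160, 0, 0], [0.6, -140, 180, 0, 0], [0.6, -140, 180, 0, 0], [0.6, -140, 180, 0, 0]]]'

```text
time_s: 19.65
eef_pos: [0.4009, -0.2173, 0.2298]
eef_rot: [-0.0, 0.989, -0.151, 0.0]
wrist_force: [-0.7, 0.2, 0.1]
opening: 0.604
grasp_force: 0.0
```

```bash
python3 - <<'E'
from h import *
knob(); go()
im,d=camera("top"); a=im[120:330,190:420]; s,_=camera("side"); b=s[190:380,170:420]
cv2.imwrite("pics/f.png",np.hstack([cv2.resize(a,(395,360),interpolation=cv2.INTER_CUBIC),cv2.resize(b,(400,360),interpolation=cv2.INTER_CUBIC)]))
P=cloud("top",d)
r=outline_of("grip_mid","top"); 
for q in r[:3]:
    L=np.array([w2l(p) for p in P[q["region"]]]); print(q["conf"],np.nanmedian(L,0))
E
```

```text
side 29 [-87.   94.9  63.6]
top 24 [-81.1  92.5  68.8]
t 19.75 tcp L [ -82.  -322.3  229.5] F [0.3 1.1 0.2] open 0.605 gf 0.0 q [-0.76 -0.09  1.9   0.    1.34  1.12] turn -0.002
0.53 [  53.76237825 -145.85563806  159.22915782]
```

View pics/f.png

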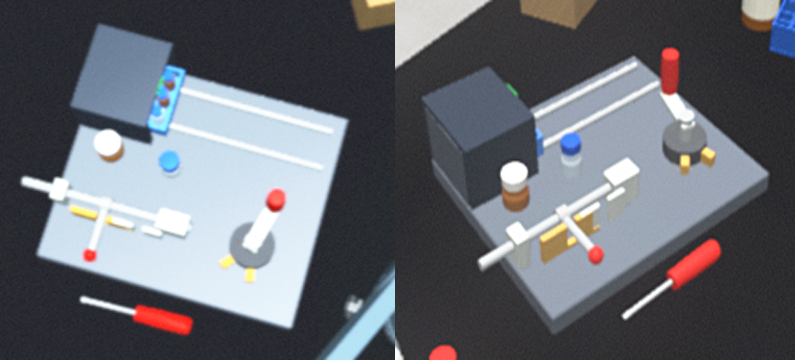

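```bash
python3 - <<'E'
from h import *
def edge(im,d):
    P=cloud("top",d); x=(P[...,:2]-O)@ex*1000; y=(P[...,:2]-O)@ey*1000; z=P[...,2]*1000
    b,g,r=[im[...,i].astype(int) for i in range(3)]
    m=(b>120)&(r<0.6*b)&(z>45)&(z<75)&(x>95)&(x<235)&(y>-140)
    q=np.c_[x[m],y[m]]
    return [np.percentile(q[abs(q[:,0]-c)<12][:,1],[2,5,10]).round(1) for c in (130,150,170,190)], len(q)
print(edge(cv2.imread("pics/top0.png"),np.load("top0.npy")))
im,d=camera("top"); print(edge(im,d))
E
```

```text
([array([-91.1, -88. , -81. ]), array([-92.4, -85.1, -56.9]), array([-92.4, -85.6, -80. ]), array([-92.6, -92. , -85.9])], 523)
([array([42. , 42.1, 42.6]), array([41.8, 41.9, 42. ]), array([42.1, 42.3, 42.4]), array([42. , 42. , 42.1])], 189)
```

```bash
python3 -c "
from bench import order
print(order.hand_in())"
```

```text
the job is handed in; nothing more can be done
None
```

The job is handed in at about 20 s: the bolt handle is seated level in the keeper's notch, the crank is wound to its stop (about 7.60 rad), and the tray moved about 135 mm into its dock. The gripper is released and clear, and the loose items near the loader looked undisturbed in the last pictures.

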